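# Fit the heating block to the thermal shaker and lock it

### The job

Fit the aluminium tube block onto the thermal shaker: press it down flat on the table over the sprung sensor, slide it fully back under the two rear keepers and fully right against the side stop, and swing the red-knobbed lock lever fully shut across its front. Leave the test tube rack and the vial undisturbed.

Things in the scene. Friction and masses are not known exactly. Their poses are not given: they have to be found in the camera images.
- tube_block: Loose bare-aluminium heating block, 0.5 kg, upright on the bench. Body 60 (x) x 84 (y) mm with 15 tube holes in the top, on a foot flange 76 (x) x 100 (y) x 8 mm; 48 mm high in all. Origin: middle of the underside, z up. Same after a half turn. Grip the body across x (60 mm), above the flange. Underside has a central sensor pocket, 16 mm square, 8 mm deep.
- shaker: White thermal shaker, fixed, x -140 to +90, y -95 to +95 mm; its sloping control panel faces its -x. Origin at bench level under the middle of the block's home, z up. Its flat aluminium table is 75 mm above the origin (x -64 to +64, y -83 to +83 mm) and open to the front and left, so the block can be set down a little short of home there and slid in.
- seat (a point): On the table's top: where the block's origin lies when home, its flange against both rear keepers and the side stop, block x along the shaker's x (either way round). Axes as the shaker's: +x is back (away from the control panel), +y is left.
- keepers (a point): On the table midway between the two steel rear keepers, at seat x +38 mm, the plane of their upright stop faces. Keepers at y -30 and +30 mm, 22 mm wide, 15 mm high. Their lips reach 10 mm forward of the stop faces, over the 8 mm flange; 10 mm free height under the lips, a little more at their turned-up front edge.
- side_stop (a point): Foot of the stop face of the side stop, a steel block on the table's right, 24 mm long (along x), 13 mm high. Its face is at seat y -50 mm, where the flange's right edge comes to rest.
- sensor_button (a point): Top of the brass button, 8 mm across, in the middle of the table. It stands 5 mm proud on a spring (7 N to start, 10 N flush): more than the block's weight, so a block off home rides up on it and will not pass under the lips unless pressed down. At home it rises into the block's pocket and the block lies flat by itself.
- lock_lever (a joint): Lock lever, upright hinge at seat x -47, y -66 mm. 0 = open (arm towards the shaker's -x), 1.57 = fully shut (arm towards +y, across the block's front, 3 mm clear of a block at home); closes clockwise seen from above. Arm 82 x 12 mm, its top 9 mm above the table. Light friction (1 N at the knob), stays where left; a flange in its way stops it.
- lever_knob (a point): Top of the lever's red upright knob: 15 mm across, 29 mm tall, 75 mm from the hinge, top 37.5 mm above the table.
- tube_rack: Bystander: wooden test tube rack with tubes, 56 x 172 x 128 mm, origin under its middle. Leave it alone.
- vial_small: Bystander: small amber vial, white cap, 23 mm across, 53 mm tall, origin under its middle. Leave it alone.
- burette_stand: Bystander: fixed stand, wooden base 155 (x) x 95 (y) x 13 mm, origin at the base's middle. Its upright steel rod, 10 mm across and 0.33 m tall, rises 45 mm nearer the robot than the origin (world -x). Keep the gripper and arm clear of it.
- retort_stand: Bystander: a second fixed stand just like the burette stand, same base; its rod is 0.35 m tall and also 45 mm nearer the robot than the origin (world -x). Keep the gripper and arm clear of it.

How it is judged (in metres and radians):
At the end, for the whole second after the job is handed in: The block lies flat on the shaker's table (within 1.5 mm and 0.02 rad), against both rear keepers and the side stop (within 2.5 mm each, square within 0.035 rad), at rest, and the lock lever is shut (beyond 1.42 rad) (x of tube_block in the frame of seat between -0.0025 and 0.0025 m and y of tube_block in the frame of seat between -0.0025 and 0.0025 m and z of tube_block in the frame of seat between -0.0015 and 0.0015 m and angle between tube_block's own z axis and vertical below 0.02 rad and angle between the x axis of tube_block and the x axis of seat, either way round below 0.035 rad and value of joint lock_lever above 1.42 rad and linear speed of tube_block below 0.01 m/s); the robot touches nothing.
It fails at once if the test tube rack or the vial is shifted by more than 30 mm or knocked over (distance of any of tube_rack, vial_small from where it was at the start of the episode above 0.03 m or angle between any of tube_rack, vial_small's own z axis and vertical above 0.5 rad).
It also fails if it takes over 54 s, if anything falls off the work surface, if the arm or the gripper's body presses on something with over 40 N, if the wrist force passes 120 N, or if a joint passes its speed limit or range.

### The arm

A 7-joint arm with a two-finger parallel gripper is mounted at the origin on a cart in front of the work surface, level with it; the furniture and walls round the work are solid. World frame = base frame: x ahead of the robot, y to its left, z up, the work surface at z = 0. Lengths are in m, angles in degrees, forces in N, time in s.
With the tool pointing down it reaches from about 0.425 to 0.875 m from the base axis. Payload 8.4 kg.
Tool frame: the origin (TCP) lies at the very end of the fingers, on their centre line; the grasp point (between the pads) lies 19 mm behind it (ctrl.grip_point_offset is the distance from the TCP to the grasp point, in m); z points along the fingers, y is the line along which they close (so a half turn about z gives the same grasp; the last joint's range is limited). The gripper opens to 85 mm and grips with 20 to 120 N. Pads are 22 mm wide; open, the fingers measure 114 mm over their backs; the gripper's body (76 mm by 85 mm) begins 54 mm behind the grasp point. The pads swing forward as they close: fully open they stand 13 mm farther back than shut.
Start: joints at [-77.246, 19.091, 2.286, 83.961, -0.768, 76.965, -3.352], TCP at [0.206, 0.617, 0.231] pointing down, gripper open.
Joint ranges: [-147.57, 147.57], [-21.85, 119.76], [-74.77, 79.35], [14.55, 137.4], [-85.83, 265.84], [4.83, 119.75], [-152.11, 152.11]. Speed limits (degrees/s): [127.2, 127.2, 159.86, 159.86, 180, 180, 180].

### API

Orientations are given as [roll, pitch, yaw] about the fixed x, y, z axes, in that order (R = Rz(yaw) Ry(pitch) Rx(roll)).
In Python, from plant import ctrl gives the robot as it stands.
- The arm moves only by the shell command python3 nudge.py 'ROWS' [OPENING] [FORCE]. ROWS is rows parted by semicolons, their numbers by spaces, 1 to 5 of them, each of 4 numbers: dx, dy, dz in m, then a turn about the tool's z in degrees; each row is the pose to reach, as a shift and turn from the pose commanded when the command began, along the tool's axes at that moment; what a row does not reach only later rows make up. A row lasts 1/8 s, in which the tool goes at most 0.0625 m and 10.7 degrees, less where a joint would pass 70% of its speed; a pose out of reach is approached as far as the arm can. OPENING is the opening from 0.0 (shut) to 1.0 (fully open), set as the command begins (- or left out keeps the last). The fingers move at their own pace and stop on an object; FORCE is the grip in N (left out, the last holds). Time passes only in rows, so rows that do not move let the fingers close. It prints the time, the measured TCP pose, the force, the opening and the grip force at its end.
- ctrl.state(): the state, without advancing time (a new reading comes with each control period).
- ctrl.snapshot(name): name is "side" or "top" or "wrist"; returns a dict with "frame" (400x640x3 uint8, red, green, blue), "fx", "fy", "cx", "cy" (pixels), "k1" (the pictures are not rectified: a ray, as slopes to the right and down, at radius r is drawn at 1 + k1 r^2 times it, then the intrinsics apply), "rvec" (rotation vector, rad) and "tvec" (3), from world to camera coordinates, as OpenCV has them. Camera axes: x right, y down, z forward; pixel columns grow to the right and rows downward; lengths in m; the calibration is good to about 2 mm. A picture is of the moment at which its call begins. There is no depth.
- ctrl.finish_job(): hands the job in; it is judged then, once.
The state is a dict: "clock": time; "joint_pos": joint angles; "dq": joint speeds; "joint_efforts": joint torques, N m; "eef_pos": TCP position; "ee_rot": TCP orientation; "force": force on the tool from outside, world axes, zero at the start; "moment": the same for the moment, N m; "finger_gap": opening from 0.0 (shut) to 1.0 (fully open); "grasp_force": force on a finger pad.
Only numpy, scipy, OpenCV 4.12 (cv2) and the standard library are available. Lean on these libraries where they do the work, as an engineer would, in place of code of your own. Each camera call takes 0.05 s, during which the arm holds its last target. There are 200 camera calls.

## Working session

There is one attempt and no reset: what is moved stays moved. The work goes in short steps, Python scripts to look and compute and a shell command to move; the robot and the scene stay as the last step left them, time stands still between calls to the robot, and variables do not carry over. Pictures are saved under pics/ and viewed, at most 12 in all, crops included, and the job is handed in when it is done.

```bash
ls; mkdir -p pics; python3 - <<'E'
from plant import ctrl
import cv2,json
for n in("top","side","wrist"):
    s=ctrl.snapshot(n); cv2.imwrite(f"pics/{n}0.png",s["frame"][:,:,::-1])
    print(n,[round(s[k],4) for k in("fx","fy","cx","cy","k1")],s["rvec"],s["tvec"])
s=ctrl.state();print(s["eef_pos"],s["ee_rot"],s["clock"],s["force"])
E
```

```text
nudge.py
pics
plant.py
top [520.6853, 520.6853, 325.4159, 198.1208, 0.0489] [ 2.13541763 -2.07053446  0.221733  ] [0.03897949 0.53492929 1.50322892]
side [374.3032, 374.3032, 318.5869, 199.6949, 0.0011] [ 1.87630139 -0.53307835  0.37071849] [-0.4316276   0.20256464  0.84435276]
wrist [287.365, 287.365, 318.7388, 201.8696, -0.0135] [-2.36749946 -1.70690348 -0.22502404] [-0.64905078 -0.03388474  0.37771655]
[0.20548402 0.61628437 0.23063073] [-1.79927824e+02  6.01655015e-03  1.61563876e+02] 0.15 [-0.14771782 -0.5079442   0.25133231]
```

View pics/top0.png

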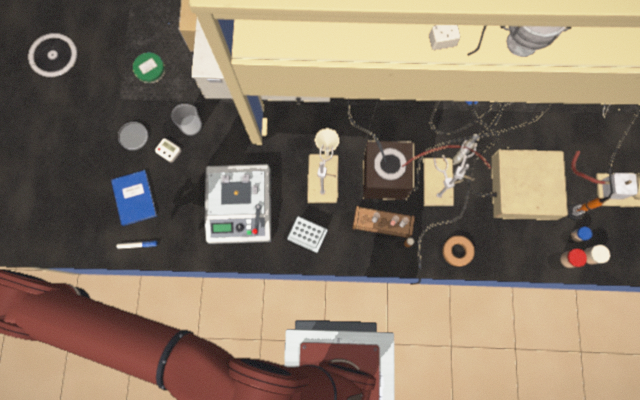

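View pics/side0.png

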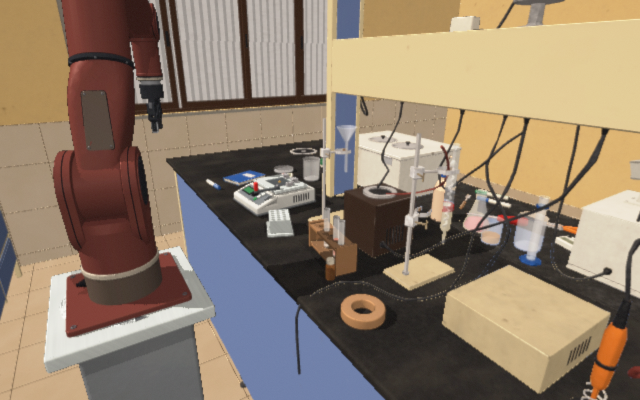

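The top view shows the shaker at about (238,204), with its panel towards the robot and the red knob at (255,231). The block is at (308,234), the stands at (323,178) and (438,182), the rack at (384,222) and the vial at (409,242). In the side view the arm is clear of the bench.

```bash
cat > h.py <<'E'
import numpy as np, cv2
from plant import ctrl
from scipy.spatial.transform import Rotation as R
def K(s): return np.array([[s["fx"],0,s["cx"]],[0,s["fy"],s["cy"]],[0,0,1]]), np.array([s["k1"],0,0,0])
def cast(s,uv,z):
    """pixels -> world points on the plane at height z"""
    k,d=K(s); n=cv2.undistortPoints(np.float64(uv).reshape(-1,1,2),k,d).reshape(-1,2)
    M=cv2.Rodrigues(np.float64(s["rvec"]))[0]; o=-M.T@np.ravel(s["tvec"])
    r=np.c_[n,np.ones(len(n))]@M
    return o+r*((z-o[2])/r[:,2])[:,None]
def proj(s,P):
    k,d=K(s); return cv2.projectPoints(np.float64(P).reshape(-1,1,3),np.float64(s["rvec"]),np.float64(s["tvec"]),k,d)[0].reshape(-1,2)
def totool(dw):
    """world shift -> commanded tool axes"""
    st=ctrl.state(); return R.from_euler("xyz",st["ee_rot"],degrees=True).inv().apply(dw)
def snap(n,f=None):
    s=ctrl.snapshot(n)
    if f: cv2.imwrite("pics/"+f,s["frame"][:,:,::-1])
    return s
E
python3 - <<'E'
from h import *
s=snap("top"); f=s["frame"]
hsv=cv2.cvtColor(f,cv2.COLOR_RGB2HSV)
print("block",cast(s,[(308,234)],.048)); 
print("shaker corners",cast(s,[(206,166),(268,166),(270,242),(207,242)],.06))
print("knob",cast(s,[(255,231)],.112),"button",cast(s,[(237,193)],.08))
print("stand rods",cast(s,[(323,203),(308,203),(425,205),(455,205)],.013), "rack",cast(s,[(384,222)],.1),"vial",cast(s,[(409,242)],.05))
cv2.imwrite("pics/crop1.png",cv2.resize(f[140:270,190:350,::-1],None,fx=5,fy=4.6,interpolation=cv2.INTER_CUBIC)[:598])
E
```

```text
block [[0.42497953 0.10393347 0.048     ]]
shaker corners [[0.62184439 0.42051909 0.06      ]
 [0.62769793 0.23285827 0.06      ]
 [0.3961207  0.21417728 0.06      ]
 [0.39069451 0.39884463 0.06      ]]
knob [[0.41953612 0.25266188 0.112     ]] button [[0.53629212 0.31743364 0.08      ]]
stand rods [[ 0.52790001  0.06292355  0.013     ]
 [ 0.52649373  0.10914441  0.013     ]
 [ 0.53118659 -0.25049558  0.013     ]
 [ 0.53400112 -0.34203145  0.013     ]] rack [[ 0.45892249 -0.11614652  0.1       ]] vial [[ 0.410155   -0.19542524  0.05      ]]
```
View pics/crop1.png

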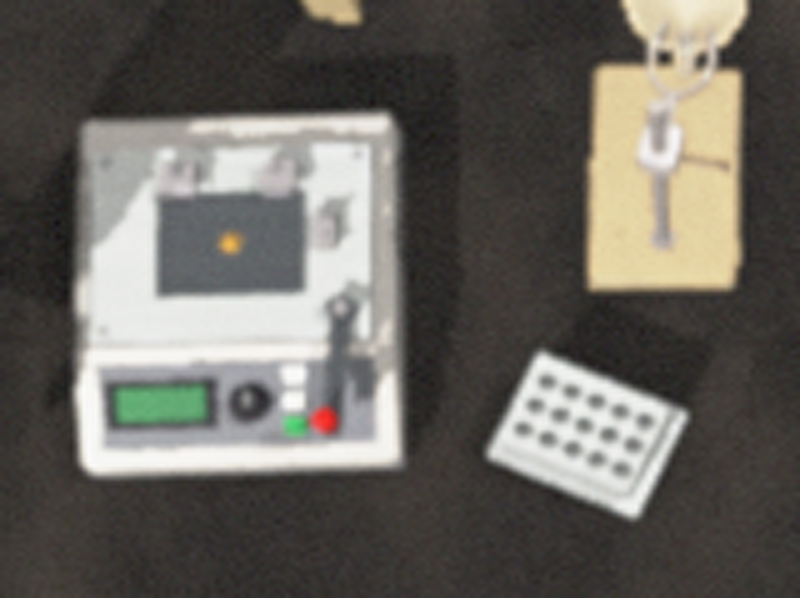

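The crop shows the black seat mat with the button at (231,243), two keepers above it and the side stop at (327,228). The lever is open with its knob at (325,420), and the block is at (588,432), turned about -23°. I'll move towards the shaker for a close wrist view first.

```bash
python3 - <<'E'
from h import *
s=snap("wrist"); M=cv2.Rodrigues(np.float64(s["rvec"]))[0]; o=-M.T@np.ravel(s["tvec"])
print("cam pos",o,"fwd",M[2]); st=ctrl.state()
T=R.from_euler("xyz",st["ee_rot"],degrees=True)
print("cam in tool",T.inv().apply(o-st["eef_pos"]),"cam axes in tool",T.inv().apply(M).round(3))
print("to over seat",totool(np.array([0.45,.31,.30])-st["eef_pos"]))
E
```

```text
cam pos [0.14296273 0.63698492 0.37305554] fwd [ 0.2470125  -0.08292794 -0.96545729]
cam in tool [ 0.0658328  -0.00039355 -0.14212466] cam axes in tool [[ 0.     1.    -0.   ]
 [-0.965  0.    -0.261]
 [-0.261  0.     0.965]]
to over seat [-0.3288448  -0.2134573  -0.06890197]
```

```bash
python3 nudge.py '-.04 -.03 -.01 8;-.09 -.06 -.03 18;-.14 -.09 -.05 28;-.19 -.12 -.06 38;-.24 -.155 -.07 48' 1.0
python3 - <<'E'
from h import *
st=ctrl.state();print(totool(np.array([0.46,.31,.30])-st["eef_pos"]),st["ee_rot"])
E
```

```text
clock: 0.88
eef_pos: [0.3852, 0.3922, 0.3018]
ee_rot: [180.0, -0.0, 113.2]
force: [-0.1, 0.9, 0.4]
finger_gap: 1.0
grasp_force: 0.0
[-0.10503339  0.03628362  0.00175688] [ 1.79978962e+02 -2.33615004e-02  1.13246009e+02]
```

```bash
python3 nudge.py '-.05 .018 0 10;-.105 .036 0 20;-.105 .036 0 20;-.105 .036 0 20'
python3 - <<'E'
from h import *
st=ctrl.state();print(st["eef_pos"],st["ee_rot"],st["joint_pos"])
s=snap("wrist","w1.png")
E
```

```text
clock: 1.38
eef_pos: [0.4589, 0.3121, 0.3013]
ee_rot: [-180.0, -0.0, 93.6]
force: [0.1, 0.9, 0.2]
finger_gap: 1.001
grasp_force: 0.0
[0.45888916 0.3121211  0.30125216] [-1.79976415e+02 -1.76658313e-02  9.36093822e+01] [-58.91340944   6.12151128  22.11011125  92.09383049  -2.34949642
  82.24822808 -32.99044542]
```

View pics/w1.png

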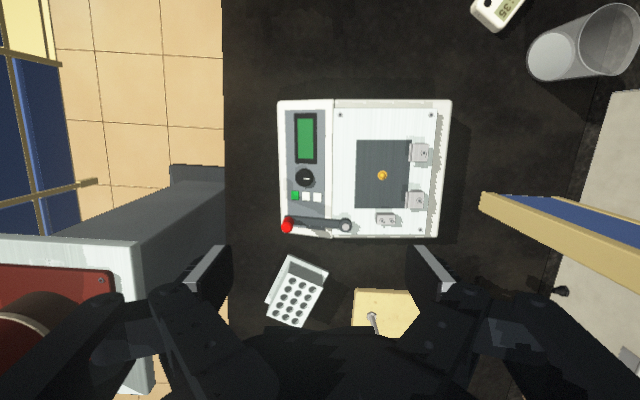

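The wrist view shows the whole shaker, with the button at (382,175), keepers at (419,152) and (416,200), side stop at (386,219), hinge at (345,225) and knob at (287,224). The block's 15 holes are near (290,295).

```bash
python3 - <<'E'
from h import *
s=snap("wrist"); f=s["frame"]; hsv=cv2.cvtColor(f,cv2.COLOR_RGB2HSV); g=cv2.cvtColor(f,cv2.COLOR_RGB2GRAY)
def cen(m):
    n,l,st,c=cv2.connectedComponentsWithStats(m.astype(np.uint8)); i=1+st[1:,4].argmax(); return c[i],st[i]
H,S,V=hsv[...,0],hsv[...,1],hsv[...,2]
box=np.zeros(g.shape,bool); box[130:220,345:430]=1
b,_=cen(box&(H>8)&(H<30)&(S>120)&(V>120)); print("button",b,cast(s,[b],.079))
box[:]=0; box[210:240,270:300]=1
k,_=cen(box&((H<6)|(H>174))&(S>150)); print("knob",k,cast(s,[k],.108))
# dark mat
box[:]=0; box[130:215,350:412]=1
m=(box&(g<125)).astype(np.uint8); m=cv2.morphologyEx(m,cv2.MORPH_CLOSE,np.ones((9,9)))
m=cv2.morphologyEx(m,cv2.MORPH_OPEN,np.ones((7,7)))
c=max(cv2.findContours(m,0,2)[0],key=cv2.contourArea)[:,0]
P=cast(s,c,.075)[:,:2]; r=cv2.minAreaRect(np.float32(P*1000)); print("mat",r)
# white casing outline (top plate)
box[:]=0; box[90:245,335:450]=1
# holes
box[:]=0; box[250:330,262:330]=1
n,l,st,cc=cv2.connectedComponentsWithStats((box&(g<90)).astype(np.uint8))
h=[cc[i] for i in range(1,n) if 15<st[i,4]<90]; P=cast(s,h,.048); print(len(h)); print(P[:,:2].round(4).tolist(),[int(x) for x in st[1:,4]])
r=cv2.minAreaRect(np.float32(P[:,:2]*1000)); print("holes rect",r)
for uv in [(287,106),(451,101),(438,237)]: pass
cv2.imwrite("pics/w1crop.png",cv2.resize(f[90:335,260:450,::-1],None,fx=2.4*1.3,fy=2.4,interpolation=cv2.INTER_CUBIC))
E
```

```text
button [382.14492754 175.31884058] [[0.53933509 0.32074907 0.079     ]]
knob [287.21710526 224.96052632] [[0.42296516 0.25610873 0.108     ]]
mat ((540.8375244140625, 315.7398986816406), (68.72998809814453, 96.22785186767578), 3.670408010482788)Traceback (most recent call last):
  File "<stdin>", line 21, in <module>
  File "h.py", line 7, in cast
    k,d=K(s); n=cv2.undistortPoints(np.float64(uv).reshape(-1,1,2),k,d).reshape(-1,2)
                ~~~~~~~~~~~~~~~~~~~^^^^^^^^^^^^^^^^^^^^^^^^^^^^^^^^^^^^
cv2.error: OpenCV(4.12.0) /io/opencv/modules/calib3d/src/undistort.dispatch.cpp:347: error: (-215:Assertion failed) CV_IS_MAT(_src) && CV_IS_MAT(_dst) && (_src->rows == 1 || _src->cols == 1) && (_dst->rows == 1 || _dst->cols == 1) && _src->cols + _src->rows - 1 == _dst->rows + _dst->cols - 1 && (CV_MAT_TYPE(_src->type) == CV_32FC2 || CV_MAT_TYPE(_src->type) == CV_64FC2) && (CV_MAT_TYPE(_dst->type) == CV_32FC2 || CV_MAT_TYPE(_dst->type) == CV_64FC2) in function 'cvUndistortPointsInternal'
```

```bash
python3 nudge.py '-.05 -.014 .01 8;-.1 -.03 .03 17;-.158 -.044 .05 26;-.158 -.044 .05 26;-.158 -.044 .05 26'
python3 - <<'E'
from h import *
st=ctrl.state();print(st["eef_pos"],st["ee_rot"],st["joint_pos"])
s=snap("wrist","w2.png")
E
```

```text
clock: 2.1
eef_pos: [0.4249, 0.1527, 0.2518]
ee_rot: [180.0, -0.1, 67.7]
force: [0.3, 0.3, 0.2]
finger_gap: 1.0
grasp_force: 0.0
[0.42489083 0.15270432 0.25175709] [ 1.79990570e+02 -5.79329915e-02  6.77340539e+01] [-53.9781871   -6.98616501  26.5151667  109.43573411   3.16642916
  76.79079333 -50.62068038]
```

View pics/w2.png

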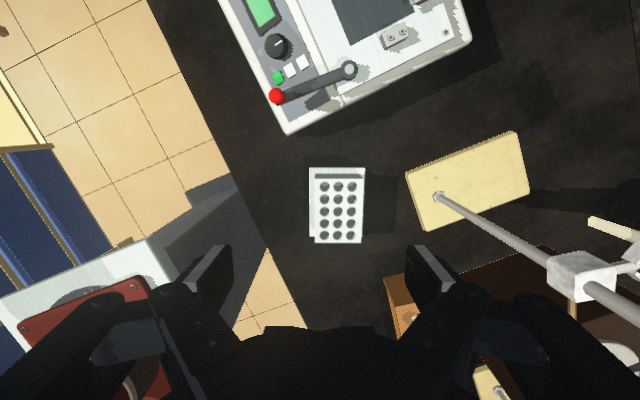

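The block is at about (337,205), nearly square to the gripper. Its holes run from (324,186) to (351,235), and the rod's foot is at (438,196).

```bash
python3 - <<'E'
from h import *
s=snap("wrist"); f=s["frame"]; g=cv2.cvtColor(f,cv2.COLOR_RGB2GRAY)
box=np.zeros(g.shape,bool); box[181:242,315:361]=1
n,l,st,cc=cv2.connectedComponentsWithStats((box&(g<130)).astype(np.uint8))
i=[j for j in range(1,n) if 15<st[j,4]<120]; print([int(st[j,4]) for j in i])
P=cast(s,cc[i],.048)[:,:2]*1000; r=cv2.minAreaRect(np.float32(P)); print(len(i),"mean",P.mean(0),r)
# flange/body outline
bx=np.zeros(g.shape,bool); bx[155:250,300:375]=1
m=cv2.morphologyEx((bx&(g>110)).astype(np.uint8),cv2.MORPH_CLOSE,np.ones((9,9)))
c=max(cv2.findContours(m,0,2)[0],key=cv2.contourArea)[:,0]
print("outline at top",cv2.minAreaRect(np.float32(cast(s,c,.03)[:,:2]*1000)))
print("rod foot",cast(s,[(438,196)],.013))
e=ctrl.state(); print(e["eef_pos"],e["ee_rot"])
hi=cast(s,[(348,70)],.088); print("hinge",hi)
E
```

```text
[41, 39, 42, 49, 49, 45, 51, 49, 47, 51, 47, 44, 46, 45, 42]
15 mean [431.8349463  107.11161382] ((431.8076171875, 107.13500213623047), (63.05704879760742, 34.0882453918457), 67.42863464355469)
outline at top ((431.6813659667969, 108.34310150146484), (102.7138900756836, 71.78309631347656), 67.70854187011719)
rod foot [[0.56584148 0.06479836 0.013     ]]
[0.42522319 0.15312951 0.25177654] [ 1.79962190e+02 -2.49333376e-02  6.77606547e+01]
hinge [[0.49644585 0.2511146  0.088     ]]
```

```bash
python3 nudge.py '-.02 .012 .05 0;-.04 .0235 .11 .3;-.04 .0235 .16 .3;-.04 .0235 .185 .3;-.04 .0235 .185 .3' 1.0
python3 nudge.py '0 0 .02 0;0 0 .048 0;0 0 .048 0'
python3 nudge.py '0 0 0 0;0 0 0 0;0 0 0 0;0 0 0 0;0 0 0 0' 0.5 40
```

```text
clock: 2.82
eef_pos: [0.4307, 0.1058, 0.065]
ee_rot: [-179.9, 0.2, 67.4]
force: [0.6, -0.9, 0.3]
finger_gap: 1.002
grasp_force: 0.0
clock: 3.2
eef_pos: [0.4314, 0.1059, 0.0183]
ee_rot: [-180.0, 0.1, 67.3]
force: [1.1, 0.3, -0.3]
finger_gap: 1.002
grasp_force: 0.0
clock: 3.82
eef_pos: [0.4327, 0.1062, 0.0199]
ee_rot: [179.9, -0.1, 67.3]
force: [-1.1, 0.7, 4.7]
finger_gap: 0.699
grasp_force: 42.7
```

```bash
python3 nudge.py '0 0 -.02 0;0 0 -.08 0;0 0 -.13 0;0 0 -.15 0;0 0 -.15 0' 0.5 80
python3 - <<'E'
from h import *
s=snap("wrist","w3.png")
e=ctrl.state(); print(e["eef_pos"],e["ee_rot"],e["force"],e["moment"])
E
```

```text
clock: 4.45
eef_pos: [0.4323, 0.1058, 0.17]
ee_rot: [179.9, -0.2, 67.3]
force: [0.1, -0.1, -6.3]
finger_gap: 0.682
grasp_force: 93.3
[0.43143179 0.10544696 0.16850887] [ 1.79987598e+02 -6.50924816e-02  6.72642135e+01] [ 0.03869378 -0.35144543 -6.7810516 ] [0.04531397 0.06645553 0.03698448]
```

View pics/w3.png

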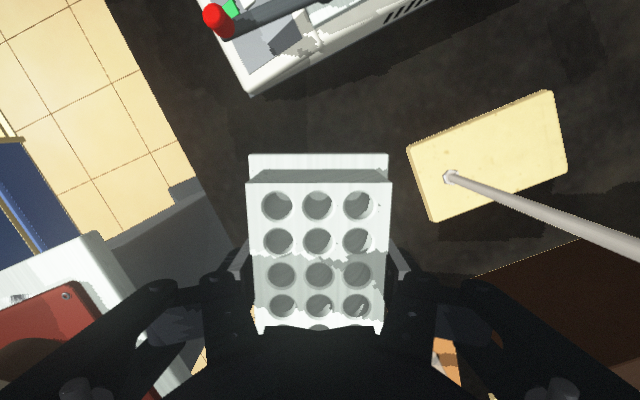

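The block is held level, with its top face centred near (318,255) between the pads, and both rods are clear. I'll carry it over the shaker.

```bash
python3 nudge.py '.03 0 -.005 -3;.09 0 -.01 -9;.15 -.001 -.01 -16;.205 -.002 -.01 -23;.24 -.002 -.01 -26.4'
python3 nudge.py '0 0 0 0;0 0 0 0;0 0 0 0'
python3 - <<'E'
from h import *
s=snap("wrist","w4.png")
e=ctrl.state(); print(e["eef_pos"],e["ee_rot"],e["force"],totool(np.array([.5225,.3284,.115])-e["eef_pos"]))
E
```

```text
clock: 5.12
eef_pos: [0.5216, 0.33, 0.1754]
ee_rot: [-179.8, 0.1, 94.0]
force: [0.4, -0.6, -5.5]
finger_gap: 0.686
grasp_force: 92.9
clock: 5.5
eef_pos: [0.5223, 0.3261, 0.1777]
ee_rot: [-179.9, 0.1, 93.6]
force: [0.7, 0.2, -6.3]
finger_gap: 0.687
grasp_force: 93.0
[0.52236187 0.32635227 0.1780956 ] [-1.79971905e+02  1.98124483e-02  9.35687520e+01] [ 0.28692051  0.92098482 -4.97051241] [0.00205698 0.00029627 0.06309476]
```

View pics/w4.png

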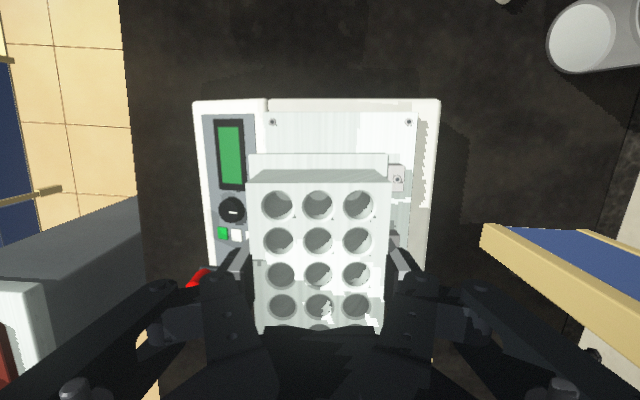

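```bash
python3 nudge.py '.002 0 .03 0;.002 0 .06 0;.002 0 .07 0;.002 0 .07 0'
python3 nudge.py '0 0 .005 0;0 0 .01 0;0 0 .01 0'
python3 nudge.py '0 0 .002 0;0 0 .004 0;0 0 .004 0'
```

```text
clock: 6.05
eef_pos: [0.5223, 0.3291, 0.1084]
ee_rot: [-180.0, 0.0, 93.6]
force: [0.2, -0.5, -5.0]
finger_gap: 0.683
grasp_force: 92.7
clock: 6.42
eef_pos: [0.523, 0.33, 0.0992]
ee_rot: [179.9, -0.1, 93.7]
force: [-0.8, 0.1, 1.4]
finger_gap: 0.689
grasp_force: 93.9
clock: 6.8
eef_pos: [0.523, 0.3299, 0.0953]
ee_rot: [179.9, -0.1, 93.7]
force: [-1.7, -0.6, 7.5]
finger_gap: 0.686
grasp_force: 94.5
```

```bash
python3 nudge.py '0 0 .002 0;0 0 .002 0'
python3 nudge.py '0 .004 0 0;0 .008 0 0;0 .008 0 0'
```

```text
clock: 7.05
eef_pos: [0.523, 0.3299, 0.0953]
ee_rot: [179.9, -0.1, 93.7]
force: [-9.3, -5.2, 25.0]
finger_gap: 0.68
grasp_force: 96.8
clock: 7.42
eef_pos: [0.5305, 0.3317, 0.0953]
ee_rot: [179.9, -0.2, 93.7]
force: [-9.2, -1.5, 23.8]
finger_gap: 0.686
grasp_force: 96.7
```

```bash
python3 nudge.py '0 .004 0 0;0 .006 0 0;0 .006 0 0'
python3 nudge.py '0 .002 0 0;0 .004 0 0;0 .004 0 0'
```

```text
clock: 7.8
eef_pos: [0.5361, 0.3325, 0.0953]
ee_rot: [180.0, -0.2, 93.7]
force: [-10.1, -0.4, 23.7]
finger_gap: 0.685
grasp_force: 96.7
clock: 8.18
eef_pos: [0.5379, 0.3328, 0.0954]
ee_rot: [-179.8, -0.2, 93.8]
force: [-21.5, -3.1, 33.9]
finger_gap: 0.683
grasp_force: 97.6
```

Contact with the rear keepers is where expected, so I'll slide right.

```bash
python3 nudge.py '-.004 0 0 0;-.008 0 0 0;-.008 0 0 0'
python3 nudge.py '-.002 0 0 0;-.004 0 0 0;-.004 0 0 0'
python3 nudge.py '-.002 0 0 0;-.002 0 0 0'
```

```text
clock: 8.55
eef_pos: [0.5381, 0.3302, 0.0953]
ee_rot: [-179.9, -0.5, 94.0]
force: [-16.3, 12.8, 23.5]
finger_gap: 0.683
grasp_force: 96.6
clock: 8.93
eef_pos: [0.5382, 0.3273, 0.0954]
ee_rot: [-180.0, -0.6, 94.0]
force: [-16.6, 16.4, 23.1]
finger_gap: 0.682
grasp_force: 96.3
clock: 9.18
eef_pos: [0.5384, 0.324, 0.0953]
ee_rot: [-179.9, -0.5, 94.0]
force: [-17.1, 11.7, 24.3]
finger_gap: 0.685
grasp_force: 96.7
```

```bash
python3 nudge.py '-.002 0 0 0;-.002 0 0 0;-.002 0 0 0'
python3 nudge.py '-.002 0 0 0;-.002 0 0 0;-.002 0 0 0'
```

```text
clock: 9.55
eef_pos: [0.5384, 0.3231, 0.0953]
ee_rot: [-179.9, -0.6, 94.0]
force: [-17.3, 16.3, 22.8]
finger_gap: 0.684
grasp_force: 96.2
clock: 9.93
eef_pos: [0.5385, 0.3214, 0.0953]
ee_rot: [-179.9, -0.6, 94.1]
force: [-16.0, 16.0, 21.8]
finger_gap: 0.685
grasp_force: 96.3
```

```bash
python3 nudge.py '-.002 0 0 0;-.002 0 0 0;-.002 0 0 0'
python3 nudge.py '-.002 0 0 0;-.002 0 0 0;-.002 0 0 0'
python3 nudge.py '-.002 0 0 0;-.002 0 0 0;-.002 0 0 0'
```

```text
clock: 10.3
eef_pos: [0.5386, 0.3195, 0.0953]
ee_rot: [-179.9, -0.6, 94.1]
force: [-17.6, 17.8, 21.9]
finger_gap: 0.685
grasp_force: 96.3
clock: 10.68
eef_pos: [0.5386, 0.3194, 0.0955]
ee_rot: [-180.0, -0.7, 94.1]
force: [-15.9, 22.5, 19.6]
finger_gap: 0.686
grasp_force: 95.9
clock: 11.05
eef_pos: [0.5386, 0.3192, 0.0957]
ee_rot: [180.0, -0.9, 94.2]
force: [-15.1, 27.4, 18.4]
finger_gap: 0.683
grasp_force: 95.8
```

```bash
python3 nudge.py '.003 -.001 -.001 0;.003 -.001 -.001 0'
python3 nudge.py '0 0 0 0;0 0 0 0;0 0 0 0;0 0 0 0' 1.0
python3 nudge.py '0 0 -.03 0;0 0 -.08 0;0 0 -.13 0;0 0 -.15 0;0 0 -.15 0'
python3 nudge.py '.03 -.02 -.03 0;.05 -.04 -.05 0;.05 -.04 -.05 0;.05 -.04 -.05 0'
python3 - <<'E'
from h import *
s=snap("wrist","w5.png"); e=ctrl.state(); print(e["eef_pos"],e["ee_rot"])
E
```

```text
clock: 11.3
eef_pos: [0.5386, 0.3193, 0.0956]
ee_rot: [179.9, -0.6, 94.1]
force: [-7.8, 21.7, 11.1]
finger_gap: 0.681
grasp_force: 94.8
clock: 11.8
eef_pos: [0.5408, 0.309, 0.0931]
ee_rot: [-180.0, 0.0, 93.6]
force: [0.2, 0.3, -0.3]
finger_gap: 1.002
grasp_force: 0.0
clock: 12.42
eef_pos: [0.5415, 0.3098, 0.2449]
ee_rot: [179.9, -0.1, 93.6]
force: [-0.5, -0.1, -0.3]
finger_gap: 1.001
grasp_force: 0.0
clock: 12.92
eef_pos: [0.4976, 0.3561, 0.2917]
ee_rot: [-179.9, 0.1, 93.6]
force: [-0.8, -0.1, -0.1]
finger_gap: 0.995
grasp_force: 0.0
[0.49782053 0.35575875 0.29174183] [-1.79920820e+02  1.07687939e-01  9.35843116e+01]
```

View pics/w5.png

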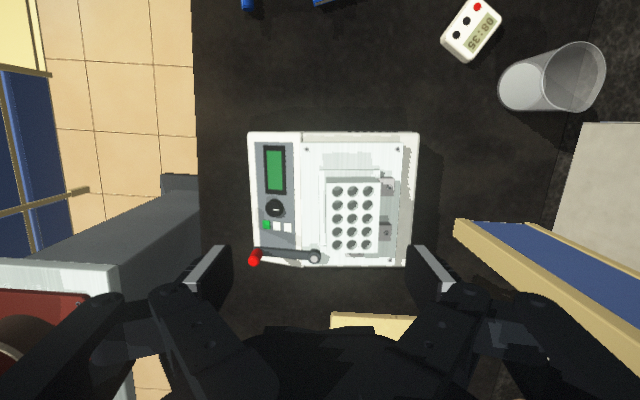

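The block sits at (354,217) between the keepers at (387,187) and (385,231), with the side stop below it. The lever is still open with its knob at (254,257). I'll check the block pose numerically and plan the knob push.

```bash
python3 - <<'E'
from h import *
s=snap("wrist"); f=s["frame"]; g=cv2.cvtColor(f,cv2.COLOR_RGB2GRAY); hsv=cv2.cvtColor(f,cv2.COLOR_RGB2HSV)
box=np.zeros(g.shape,bool); box[183:253,328:379]=1
n,l,st,cc=cv2.connectedComponentsWithStats((box&(g<130)).astype(np.uint8))
i=[j for j in range(1,n) if 15<st[j,4]<120]; print([int(st[j,4]) for j in i])
P=cast(s,cc[i],.123)[:,:2]*1000; c=P.mean(0); r=cv2.minAreaRect(np.float32(P)); print(len(i),"mean",c,r)
a=np.radians(3.75); Rm=np.array([[np.cos(a),np.sin(a)],[-np.sin(a),np.cos(a)]])
H=cast(s,[(314,257)],.088)[0]; print("hinge",H,"block in seat:",Rm@(c/1000-H[:2])-[.047,.066])
b2=np.zeros(g.shape,bool); b2[243:270,243:268]=1
m=b2&((hsv[...,0]<6)|(hsv[...,0]>174))&(hsv[...,1]>150); k=np.argwhere(m).mean(0)[::-1]
kp=cast(s,[k],.1)[0]; print("knob",k,kp,"lever rel seat",Rm@(kp-H)[:2])
k=[.423,.256]
E
```

```text
[46, 47, 43, 47, 50, 45, 48, 48, 44, 44, 46, 47, 43, 41, 41]
15 mean [536.9954614  320.91938144] ((537.004150390625, 320.9095153808594), (33.851341247558594, 63.29957580566406), 3.885268211364746)
hinge [0.49782064 0.25237223 0.088     ] block in seat: [-0.00342585 -0.00016177]
knob [254.40641711 257.03208556] [0.42206946 0.25339305 0.1       ] lever rel seat [-0.07552222  0.00597299]
```

```bash
python3 nudge.py '-.02 -.016 .02 0;-.038 -.031 .06 0;-.038 -.031 .11 0;-.038 -.031 .14 0;-.038 -.031 .14 0' 0.0 40
python3 nudge.py '0 0 .03 0;0 0 .057 0;0 0 .057 0;0 0 .057 0'
python3 nudge.py '0 .006 0 0;0 .012 0 0;0 .016 0 0;0 .016 0 0'
```

```text
clock: 13.65
eef_pos: [0.468, 0.3152, 0.1507]
ee_rot: [-179.8, 0.2, 93.6]
force: [1.1, -0.0, 1.5]
finger_gap: 0.004
grasp_force: 0.0
clock: 14.15
eef_pos: [0.4701, 0.3174, 0.0981]
ee_rot: [179.9, -0.1, 93.6]
force: [1.0, 0.8, 0.4]
finger_gap: 0.001
grasp_force: 0.0
clock: 14.65
eef_pos: [0.4854, 0.318, 0.0963]
ee_rot: [180.0, 0.0, 93.6]
force: [-0.5, -0.2, -0.0]
finger_gap: -0.001
grasp_force: 0.0
```

```bash
python3 nudge.py '0 .004 .002 0;0 .006 .003 0;0 .006 .003 0'
python3 nudge.py '0 .002 0 0;0 .003 0 0;0 .003 0 0'
```

```text
clock: 15.02
eef_pos: [0.491, 0.3184, 0.0931]
ee_rot: [-180.0, 0.0, 93.6]
force: [0.7, 0.0, 0.6]
finger_gap: 0.001
grasp_force: 0.0
clock: 15.4
eef_pos: [0.4941, 0.3187, 0.0934]
ee_rot: [180.0, -0.0, 93.7]
force: [0.1, -0.5, 0.2]
finger_gap: 0.001
grasp_force: 0.0
```

```bash
python3 nudge.py '0 .002 0 0;0 .003 0 0;0 .003 0 0'
python3 nudge.py '0 .002 0 0;0 .003 0 0;0 .003 0 0'
python3 nudge.py '0 .0015 0 0;0 .0015 0 0'
```

```text
clock: 15.78
eef_pos: [0.4947, 0.3191, 0.0932]
ee_rot: [-179.7, 0.0, 93.7]
force: [-11.6, -2.8, 7.7]
finger_gap: 0.001
grasp_force: 5.8
clock: 16.15
eef_pos: [0.4948, 0.3193, 0.0932]
ee_rot: [-179.4, 0.1, 93.8]
force: [-25.2, -6.2, 20.0]
finger_gap: 0.0
grasp_force: 12.9
clock: 16.4
eef_pos: [0.4949, 0.3194, 0.0931]
ee_rot: [-179.3, 0.1, 93.8]
force: [-29.0, -6.3, 23.6]
finger_gap: -0.001
grasp_force: 16.1
```

The block is firmly home, with 29 N of push giving no motion. Next I'll back off and go round to the outside of the knob.

```bash
python3 nudge.py '0 -.02 0 0;0 -.03 -.02 0;0 -.03 -.06 0;0 -.03 -.06 0'
python3 - <<'E'
from h import *
e=ctrl.state(); print(totool(np.array([.4230,.2244,.097])-e["eef_pos"]),e["eef_pos"])
E
```

```text
clock: 16.9
eef_pos: [0.4731, 0.3184, 0.1565]
ee_rot: [179.8, -0.2, 93.7]
force: [0.2, -0.6, 0.4]
finger_gap: -0.0
grasp_force: 0.0
[-0.09079965 -0.05629078  0.05895114] [0.473139   0.31837648 0.15652281]
```

```bash
python3 nudge.py '-.04 -.025 0 0;-.085 -.05 0 0;-.091 -.056 .01 0;-.091 -.056 .04 0;-.091 -.056 .059 0'
python3 nudge.py '0 0 0 0;0 0 0 0'
python3 - <<'E'
from h import *
e=ctrl.state(); print(e["eef_pos"])
s=np.array([.5389,.3202]);a=np.radians(3.75);M=np.array([[np.cos(a),-np.sin(a)],[np.sin(a),np.cos(a)]])
for t in (7,20,35,50,65,80,90):
    c,n=np.cos(np.radians(t)),np.sin(np.radians(t)); d=.021
    p=s+M@np.array([-.047-.075*c-d*n,-.066+.075*n-d*c])
    print(t,totool(np.r_[p,.097]-e["eef_pos"]).round(4))
E
```

```text
clock: 17.52
eef_pos: [0.421, 0.223, 0.0928]
ee_rot: [-180.0, 0.0, 93.7]
force: [0.6, -0.6, -0.1]
finger_gap: -0.003
grasp_force: 0.0
clock: 17.77
eef_pos: [0.4218, 0.2232, 0.0947]
ee_rot: [180.0, 0.0, 93.7]
force: [0.4, -0.1, 0.6]
finger_gap: 0.002
grasp_force: 0.0
[0.42181542 0.22319451 0.09471546]
7 [ 0.0114 -0.0008 -0.0023]
20 [ 0.0291 -0.0015 -0.0023]
35 [ 0.049   0.0026 -0.0023]
50 [ 0.0671  0.0118 -0.0023]
65 [ 0.0823  0.0253 -0.0023]
80 [ 0.0934  0.0423 -0.0023]
90 [ 0.0982  0.055  -0.0023]
```

```bash
python3 nudge.py '.011 -.001 0 0;.02 -.001 0 0;.029 -.001 0 0;.04 .001 0 0;.049 .003 0 0'
python3 nudge.py '.009 .004 0 0;.018 .009 0 0;.026 .016 0 0;.033 .022 0 0;.033 .022 0 0'
python3 - <<'E'
from h import *
s=snap("wrist","w6.png"); e=ctrl.state(); print(e["eef_pos"])
E
```

```text
clock: 18.4
eef_pos: [0.4212, 0.2728, 0.0942]
ee_rot: [-180.0, 0.0, 93.7]
force: [0.2, -0.8, 0.3]
finger_gap: 0.002
grasp_force: 0.4
clock: 19.02
eef_pos: [0.4415, 0.3071, 0.0942]
ee_rot: [180.0, -0.0, 93.7]
force: [0.7, 0.4, -0.4]
finger_gap: -0.0
grasp_force: 0.0
[0.44129498 0.30659883 0.0942341 ]
```

View pics/w6.png

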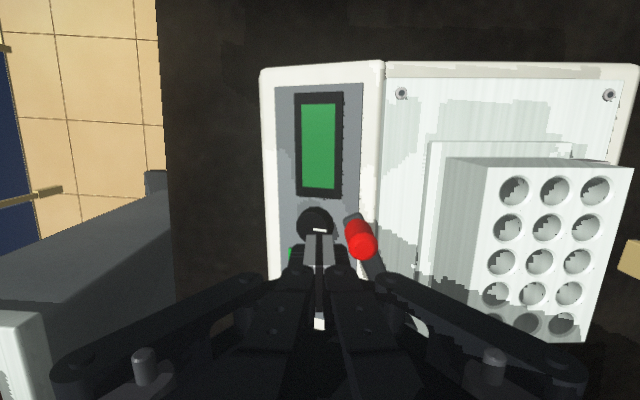

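The knob at (360,238) is ahead of the fingers, with the lever about two-thirds closed. I'll keep pushing.

```bash
python3 nudge.py '.006 .008 0 0;.011 .016 0 0;.014 .023 0 0;.016 .029 0 0;.016 .029 0 0'
python3 nudge.py '0 .002 0 0;0 .004 0 0;0 .004 0 0'
python3 nudge.py '0 .002 0 0;0 .003 0 0;0 .003 0 0'
```

```text
clock: 19.7
eef_pos: [0.4697, 0.3242, 0.0943]
ee_rot: [180.0, 0.0, 93.6]
force: [0.2, 0.3, -0.4]
finger_gap: 0.001
grasp_force: 0.0
clock: 20.08
eef_pos: [0.4723, 0.3245, 0.0941]
ee_rot: [-179.9, 0.0, 93.7]
force: [-3.9, -0.3, 1.4]
finger_gap: -0.001
grasp_force: 2.4
clock: 20.45
eef_pos: [0.4729, 0.3246, 0.0939]
ee_rot: [-179.7, 0.1, 93.7]
force: [-15.3, -2.0, 8.0]
finger_gap: -0.001
grasp_force: 7.6
```

```bash
python3 nudge.py '0 -.02 0 0;0 -.03 -.03 0;.02 -.03 -.09 0;.04 -.03 -.15 0;.05 -.02 -.2 0'
python3 nudge.py '.02 .03 0 0;.03 .04 0 0;.03 .04 0 0;.03 .04 0 0'
python3 - <<'E'
from h import *
s=snap("wrist","w7.png"); e=ctrl.state(); print(e["eef_pos"],e["force"])
E
```

```text
clock: 21.08
eef_pos: [0.4528, 0.3744, 0.2971]
ee_rot: [179.9, -0.1, 93.7]
force: [1.2, 1.3, 0.1]
finger_gap: -0.0
grasp_force: 0.0
clock: 21.58
eef_pos: [0.4906, 0.4049, 0.2939]
ee_rot: [-180.0, 0.0, 93.6]
force: [0.8, 0.2, -0.3]
finger_gap: 0.001
grasp_force: 0.0
[0.49053966 0.40495408 0.29414016] [-0.58356758 -0.67417916 -0.09685406]
```

View pics/w7.png

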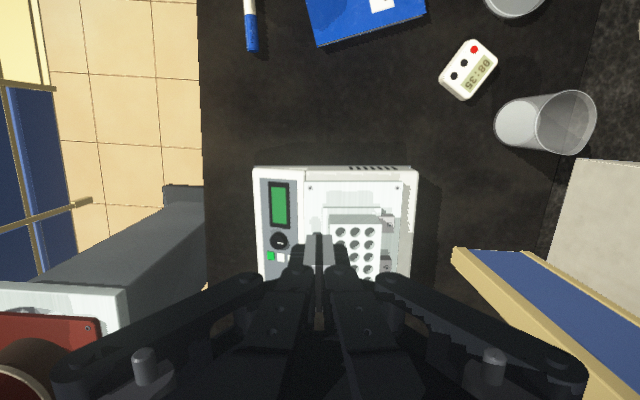

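The shut fingers hide the lever at about (315,250). I'll open them and measure.

```bash
python3 nudge.py '-.02 0 0 0;-.04 0 0 0;-.04 0 0 0;-.04 0 0 0;-.04 0 0 0' 1.0
python3 - <<'E'
from h import *
s=snap("wrist"); f=s["frame"]; g=cv2.cvtColor(f,cv2.COLOR_RGB2GRAY); hsv=cv2.cvtColor(f,cv2.COLOR_RGB2HSV)
m=((hsv[...,0]<6)|(hsv[...,0]>174))&(hsv[...,1]>150); m[:,:240]=0; m[:120]=0; m[:,400:]=0; m[300:]=0
n,l,st,cc=cv2.connectedComponentsWithStats(m.astype(np.uint8)); i=1+st[1:,4].argmax()
kp=cast(s,[cc[i]],.102)[0]
a=np.radians(3.75); Rm=np.array([[np.cos(a),np.sin(a)],[-np.sin(a),np.cos(a)]])
v=Rm@(kp[:2]-[.5389,.3202])-[-.047,-.066]
print("knob",cc[i],st[i],kp,"rel hinge",v,"angle",np.degrees(np.arctan2(v[1],-v[0])))
u,w=proj(s,[.5389,.3202,.12])[0].astype(int); 
cv2.imwrite("pics/w8.png",cv2.resize(f[w-75:w+75,u-110:u+90,::-1],None,fx=4,fy=4,interpolation=cv2.INTER_CUBIC)); print(u,w)
b=np.zeros(g.shape,bool); b[w-37:w+37,u-26:u+27]=1
n,l,st,cc=cv2.connectedComponentsWithStats((b&(g<130)).astype(np.uint8))
i=[j for j in range(1,n) if 25<st[j,4]<80]; print(len(i),cast(s,cc[i],.123).mean(0))
E
```

```text
clock: 22.25
eef_pos: [0.4931, 0.3665, 0.2942]
ee_rot: [-180.0, -0.0, 93.7]
force: [0.3, 0.4, -0.4]
finger_gap: 0.998
grasp_force: 0.0
knob [315.9609375 214.3203125] [311 207  11  15 128] [0.49235906 0.32611442 0.102     ] rel hinge [0.00094553 0.07494568] angle 90.72281914866035
355 226
15 [0.5369959  0.32139615 0.123     ]
```

View pics/w8.png

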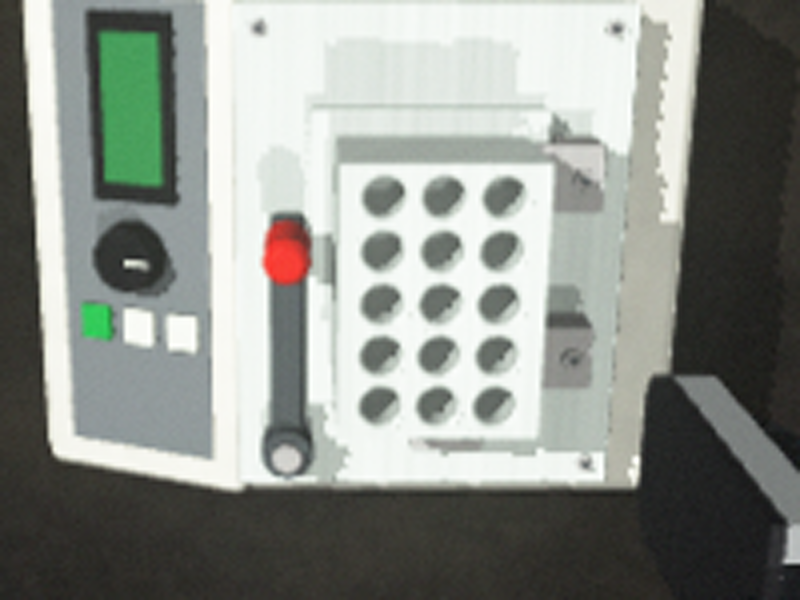

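The lever is shut at 90.7° and the block pose is unchanged, against the keepers and side stop. The arm is clear, so I'll hand it in.

```bash
python3 -c "
from plant import ctrl
print(ctrl.finish_job())"
```

```text
the job is handed in; nothing more can be done
None
```

I handed the job in at about 22 s of the 54 s. By camera and contact force, the block is down flat against both rear keepers and the side stop, and the lever is shut at about 90.7° (1.58 rad). The hand-in did not report a pass or fail, and I never went near the rack or the vial.

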